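Find the loose barrel bolt and hold its guard open

TASK

One of the three bolts on the extruder barrel has worked loose. First push the steel dish along the bench, without lifting it, into the middle of the taped square, ready for the bolt; then tap the bolt heads from above until you find the one that sinks, push that one down to its stop, and lift the guard of that bolt by at least 45 degrees, leaving the other two guards shut and the jar, spanner and beaker alone. Finish while still holding that guard open with the gripper: it falls shut if let go.

Things in the scene. Friction and masses are not known exactly. Their poses are not given: they have to be found in the camera images.
- barrel: Steel extruder barrel section fixed to the bench: 84 mm deep (x), 360 mm long (y; 410 over its ends), 70 mm high, on a 130 x 300 x 12 mm base plate. Origin: centre of underside; x points away from the robot (turned up to 0.2 rad), y to its left. On top are three alike stations at y = +110 (left), 0 (mid), -110 mm (right): a dark bolt whose head sticks up through its own hinged guard plate.
- dish: Loose round steel dish, open on top, 100 mm across and 24 mm high, about 0.25 kg; walls 4 mm, floor 4 mm thick, inside 92 mm across at the rim and 84 mm at the floor. Origin: centre of the underside. It can be pushed from outside, or from inside against its wall.
- place_mid (a point): Centre of a square of flat grey tape on the bench (inside 140 mm, tape 12 mm wide; no height to speak of), the dish's place; at bench level.
- jar: Clear jar with a white lid, 56 mm across, 75 mm high, standing to the left; origin at the centre of its underside. Leave it alone.
- spanner: Steel open-ended spanner, 170 mm long, lying on the bench to the right; origin in its underside near the middle. Leave it alone.
- beaker: Small glass beaker, 56 mm across, 70 mm high, standing to the right; origin at the centre of its underside. Leave it alone.
- bolt_left (a joint): How far the left bolt has sunk, in m: 0 at the start, at most 0.007. Any of the three bolts may be the loose one; they look alike. A tight bolt gives at most about 1.5 mm under a push; the loose one resists with about 3 N, sinks 7 mm to its stop and stays down (no spring).
- head_left (a point): Centre of the flat top of the left bolt's hexagonal head (22 mm across), about 101 mm above the bench; the head stands 20 mm proud of the guard plate and moves with the bolt. Its axes are those of the barrel.
- guard_left (a joint): Angle of the left guard in rad: 0 shut, grows as its near edge swings up and away from the robot, stop at 1.3. No catch: any guard can be lifted, tight bolt or not, and falls shut when let go. Aluminium plate 76 mm deep, 64 mm wide, 5 mm thick, 0.25 kg with its bar, around the bolt head (opening 36 x 36 mm).
- bar_left (a point): Middle of the left guard's pull bar: round steel, 10 mm thick, along the barrel's y, free for 44 mm between its side arms. Shut, it is 80 mm above the bench, 40 mm in front of the guard plate, 36 mm in front of the barrel's face, 116 mm from the hinge line, with free space under it. A gripper closing along the barrel's x can pinch it from above; it turns between the pads as the guard swings.
- hinge_left (a point): Point on the left guard's hinge line (parallel to the barrel's y), at the guard's far edge, in the middle of its width; about 78 mm above the bench, 38 mm behind the bolt's axis. Fixed to the guard, so its axes turn with it.
- bolt_mid (a joint): How far the mid bolt has sunk, in m: 0 at the start, at most 0.007. Any of the three bolts may be the loose one; they look alike. A tight bolt gives at most about 1.5 mm under a push; the loose one resists with about 3 N, sinks 7 mm to its stop and stays down (no spring).
- head_mid (a point): Centre of the flat top of the mid bolt's hexagonal head (22 mm across), about 101 mm above the bench; the head stands 20 mm proud of the guard plate and moves with the bolt. Its axes are those of the barrel.
- guard_mid (a joint): Angle of the mid guard in rad: 0 shut, grows as its near edge swings up and away from the robot, stop at 1.3. No catch: any guard can be lifted, tight bolt or not, and falls shut when let go. Aluminium plate 76 mm deep, 64 mm wide, 5 mm thick, 0.25 kg with its bar, around the bolt head (opening 36 x 36 mm).
- bar_mid (a point): Middle of the mid guard's pull bar: round steel, 10 mm thick, along the barrel's y, free for 44 mm between its side arms. Shut, it is 80 mm above the bench, 40 mm in front of the guard plate, 36 mm in front of the barrel's face, 116 mm from the hinge line, with free space under it. A gripper closing along the barrel's x can pinch it from above; it turns between the pads as the guard swings.
- hinge_mid (a point): Point on the mid guard's hinge line (parallel to the barrel's y), at the guard's far edge, in the middle of its width; about 78 mm above the bench, 38 mm behind the bolt's axis. Fixed to the guard, so its axes turn with it.
- bolt_right (a joint): How far the right bolt has sunk, in m: 0 at the start, at most 0.007. Any of the three bolts may be the loose one; they look alike. A tight bolt gives at most about 1.5 mm under a push; the loose one resists with about 3 N, sinks 7 mm to its stop and stays down (no spring).
- head_right (a point): Centre of the flat top of the right bolt's hexagonal head (22 mm across), about 101 mm above the bench; the head stands 20 mm proud of the guard plate and moves with the bolt. Its axes are those of the barrel.
- guard_right (a joint): Angle of the right guard in rad: 0 shut, grows as its near edge swings up and away from the robot, stop at 1.3. No catch: any guard can be lifted, tight bolt or not, and falls shut when let go. Aluminium plate 76 mm deep, 64 mm wide, 5 mm thick, 0.25 kg with its bar, around the bolt head (opening 36 x 36 mm).
- bar_right (a point): Middle of the right guard's pull bar: round steel, 10 mm thick, along the barrel's y, free for 44 mm between its side arms. Shut, it is 80 mm above the bench, 40 mm in front of the guard plate, 36 mm in front of the barrel's face, 116 mm from the hinge line, with free space under it. A gripper closing along the barrel's x can pinch it from above; it turns between the pads as the guard swings.
- hinge_right (a point): Point on the right guard's hinge line (parallel to the barrel's y), at the guard's far edge, in the middle of its width; about 78 mm above the bench, 38 mm behind the bolt's axis. Fixed to the guard, so its axes turn with it.
There are look-alikes about, which are no part of the job. Several things look just like the dish: the one meant starts farthest to the robot's right.

How it is judged:
By the outcome, as a careful person would: the job done as asked, in the order asked, and still so for the second after the job is handed in, while the arm keeps its last pose, push and grip.
It also fails if it takes over 72 s, if anything falls off the work surface, if the arm or the gripper's body presses on something with over 40 N, if the wrist force passes 120 N, or if a joint passes its speed limit or range.

ROBOT

A 7-joint arm with a two-finger parallel gripper is mounted at the origin on the work surface. World frame = base frame: x ahead of the robot, y to its left, z up, the work surface at z = 0. Lengths are in mm, angles in rad, forces in N, time in s.
With the tool pointing down it reaches from about 400 to 875 mm from the base axis. Payload 4.4 kg.
Tool frame: the origin (TCP) lies between the finger pads; the fingertips stand ctrl.finger_overhang ahead of it and the grasp point (between the pads) lies 11 mm behind it (ctrl.finger_overhang is the distance from the TCP to the fingertips, in mm); z points along the fingers, y is the direction in which the jaws open and shut (so a half turn about z gives the same grasp; the last joint's range is limited). The gripper opens to 85 mm and grips with 20 to 120 N. Pads are 22 mm wide; open, the fingers measure 114 mm over their backs; the gripper's body (76 mm by 85 mm) begins 54 mm behind the grasp point. The pads swing forward as they close: fully open they stand 13 mm farther back than shut.
Start: joints at [-1.2, 0.628, 0.038, 1.517, -0.027, 0.996, -0.02], TCP at [274.956, 588.997, 209.013] pointing down, gripper open.
Joint ranges: [-3.06, 3.06], [-0.37, 2.12], [-1.25, 1.32], [0.18, 2.47], [-1.1, 4.24], [0.23, 1.98], [-2.94, 2.94]. Speed limits (rad/s): [2.57, 2.57, 3.14, 3.14, 3.14, 3.14, 3.14].

INTERFACE

Orientations are given as [roll, pitch, yaw] about the fixed x, y, z axes, in that order (R = Rz(yaw) Ry(pitch) Rx(roll)).
In Python, from cell import ctrl gives the robot as it stands. The module is installed in compiled form; this text tells all that it offers.
- The arm moves only by the tool step_arm, never from a script. Its argument "deltas" is a list that holds one entry, the list of rows, each a list of 7 numbers: the opening, from 0 (shut) to 1 (fully open), then the shift along the world's x, y, z in mm, then the turn, a rotation vector about the world's x, y, z in rad. In form: [[[grip, tx, ty, tz, rx, ry, rz], ...]]. A call has 1 to 10 rows; each row shifts and turns the commanded pose from where the row before left it; what a row does not reach is not made up. A row lasts 1/12 s, in which the tool goes at most 41.7 mm and 7.16 degrees, less where a joint would pass 70% of its speed; a pose out of reach is approached as far as the arm can. A call is refused whole if a number of a shift passes 41.7 or a number of a turn 0.125, either way. A call with a gripper value outside its range is refused whole. The fingers move at their own pace and stop on an object; the grip force is fixed at half the most. Time passes only in rows, so rows that do not move let the fingers close. It gives the time, the measured TCP pose, the force and the opening at its end, in the units of the state.
- ctrl.read_state(): the state, without advancing time (a new reading comes with each control period).
- ctrl.get_image(name): name is "scene" or "top" or "wrist"; returns (picture, depth): 400x640x3 uint8, red, green, blue; 400x640 float32, mm along the optical axis (not along the pixel's ray), 0 where there is no reading.
- ctrl.camera_info(name): a dict with "intrinsics" (3x3 intrinsics, pixels), "distortion" ([k1, k2, p1, p2, k3] as OpenCV has them; the pictures are not rectified), "rvec" (rotation vector, rad) and "tvec" (3), from world to camera coordinates, as OpenCV has them. Camera axes: x right, y down, z forward; pixel columns grow to the right and rows downward; lengths in mm; the calibration is good to about 2 mm. A picture is of the moment at which its call begins: read the wrist's pose just before it. camera_info takes no time and is no camera call; for the wrist camera it gives the pose at the moment of the call.
- ctrl.finish_job(): hands the job in, once; it reports no verdict.
The state is a dict: "clock": time; "qpos": joint angles; "qd": joint speeds; "tau": joint torques, N m; "eef_pos": TCP position; "tool_rot": TCP orientation; "force": force on the tool from outside, world axes, zero at the start; "torque": the same for the moment, N m; "width": finger opening in mm.
Only numpy, scipy, OpenCV 4.12 (cv2) and the standard library are available. Lean on these libraries where they do the work, as an engineer would, in place of code of your own. Each camera call takes 0.05 s, during which the arm holds its last target.

## Working session

There is one attempt and no reset: what is moved stays moved. The work goes in short steps, Python scripts to look and compute and a tool call to move; the robot and the scene stay as the last step left them, time stands still between calls to the robot, and variables do not carry over. Pictures are saved under pics/ and viewed, and the job is handed in when it is done.

Besides the shell and the picture viewer there is one more tool, called after "Emit:" as name([rows], argument=value, ...), one row to a line, values as JSON. step_arm: Moves the arm, as the interface text tells. Its arguments: {"type":"object","properties":{"deltas":{"type":"array"}},"required":["deltas"]}

```bash
mkdir -p pics
cat > h.py <<'E'
from cell import ctrl
import numpy as np, cv2
def ci(n):
    c=ctrl.camera_info(n);K=np.array(c["intrinsics"],float).reshape(3,3);d=np.array(c["distortion"],float)
    R=cv2.Rodrigues(np.array(c["rvec"],float))[0];t=np.array(c["tvec"],float).ravel();return K,d,R,t
def ray(n,uv,z,c=None):
    K,d,R,t=c or ci(n);uv=np.array(uv,float).reshape(-1,1,2)
    p=cv2.undistortPoints(uv,K,d).reshape(-1,2);v=np.c_[p,np.ones(len(p))]@R;o=-R.T@t
    return o+v*((z-o[2])/v[:,2])[:,None]
def proj(n,P,c=None):
    K,d,R,t=c or ci(n);return cv2.projectPoints(np.array(P,float).reshape(-1,1,3),cv2.Rodrigues(R)[0],t,K,d)[0].reshape(-1,2)
def cloud(n,dep,c=None):
    K,d,R,t=c or ci(n);h,w=dep.shape
    u,v=np.meshgrid(np.arange(w),np.arange(h));p=cv2.undistortPoints(np.stack([u,v],-1).reshape(-1,1,2).astype(float),K,d).reshape(-1,2)
    X=np.c_[p,np.ones(len(p))]*dep.reshape(-1,1);return ((X-t)@R).reshape(h,w,3)
E
python3 - <<'E'
from h import *
s=ctrl.read_state();print(s,ctrl.finger_overhang)
for n in("scene","top"):
    c=ci(n);im,d=ctrl.get_image(n);cv2.imwrite(f"pics/{n}0.png",im[:,:,::-1]);np.savez(f"{n}0.npz",im=im,d=d)
    print(n,-c[2].T@c[3],c[0][0,0],(d>0).mean())
E
```

```text
{'clock': 0.0, 'qpos': array([-1.1997951 ,  0.62930704,  0.03840688,  1.51837297, -0.02700712,
        0.99628765, -0.02005084]), 'qd': array([ 4.04347033e-05, -7.67003288e-04, -1.64995413e-04,  9.04192089e-04,
       -3.10407641e-04,  3.93271714e-05, -1.16723301e-03]), 'tau': array([-8.42921290e-04, -5.63390493e+01,  1.22594923e+00, -1.93448353e+01,
        1.10117916e-02,  1.05628849e-02, -8.98857735e-07]), 'eef_pos': array([274.65091393, 588.3930665 , 208.11221404]), 'tool_rot': array([-3.13973425e+00, -3.93135815e-06,  2.70476497e+00]), 'force': array([ 0.06912553, -0.5050284 , -0.77406643]), 'torque': array([-0.03799578,  0.01381383,  0.0022369 ]), 'width': 85.55634886069134} 8.0
scene [1318.22817831 -147.69672899 1275.17206592] 460.4090441713567 0.99591015625
top [ 387.25843756  -12.35865883 1252.66150132] 378.4917208565036 0.99600390625
```

View pics/scene0.png

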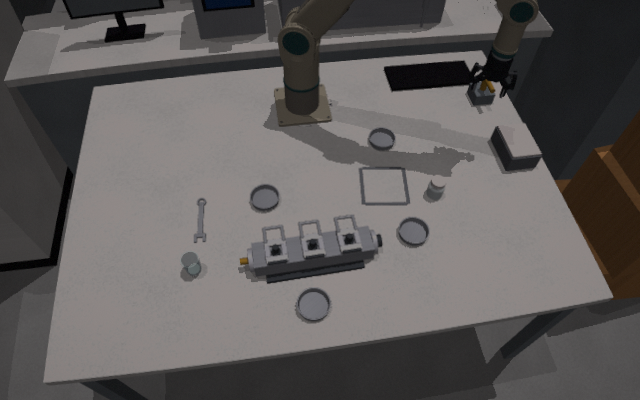

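View pics/top0.png

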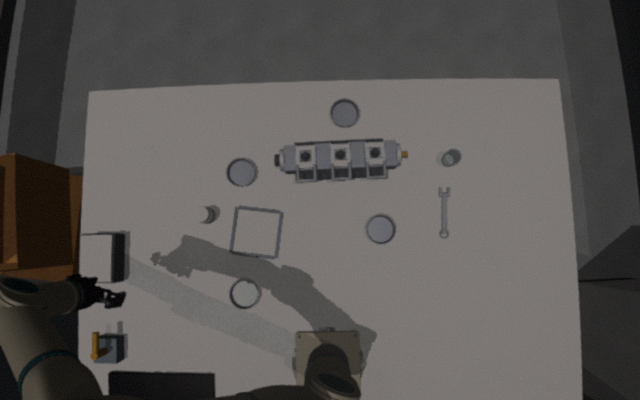

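Run:
```python
from h import *
T=np.load("top0.npz");S=np.load("scene0.npz")
im=T["im"][90:260,190:470];cv2.imwrite("pics/topz.png",cv2.resize(im,None,fx=2.8,fy=2.8,interpolation=2)[:,:,::-1])
im=S["im"][160:320,170:450];cv2.imwrite("pics/scz.png",cv2.resize(im,None,fx=2.8,fy=2.8,interpolation=2)[:,:,::-1])
for n,a in(("rightdish",(380,229)),("backdish",(345,113)),("tape",(257,232)),("jar",(208,214)),("wrenchtop",(444,190)),("beak",(450,158))):
    print(n,ray("top",[a],0).round(),)
for n,D in(("top",T),("scene",S)):
    c=cloud(n,D["d"]);m=(c[...,2]>92)&(c[...,2]<112)&(abs(c[...,1])<320)&(c[...,0]>350)&(c[...,0]<900)
    print(n,m.sum());k,l,st,cc=cv2.connectedComponentsWithStats(m.astype(np.uint8))
    for i in range(1,k):
        if st[i,4]>4: q=c[l==i];print(st[i],q.mean(0).round(1),cc[i].round(1))
    for nm,z in(("z<30",(14,30)),):
        m=(c[...,2]>z[0])&(c[...,2]<z[1])&(c[...,0]>200)&(abs(c[...,1])<450)
        k,l,st,cc=cv2.connectedComponentsWithStats(m.astype(np.uint8))
        for i in range(1,k):
            if st[i,4]>15: q=c[l==i];print(nm,st[i],((q.min(0)+q.max(0))/2).round(1),(q.max(0)-q.min(0)).round())
```

```text
rightdish [[ 427. -183.    0.]]
backdish [[826. -79.   0.]]
tape [[426. 225.   0.]]
jar [[490. 391.   0.]]
wrenchtop [[ 552. -403.    0.]]
beak [[ 661. -430.    0.]]
top 104
[372 148   7   7  36] [ 666.5 -161.8  100.7] [374.6 150.9]
[302 151   7   7  33] [661.3  53.8 100.8] [305.3 154.2]
[338 150   6   7  35] [663.1 -55.3 100.7] [340.4 152.8]
z<30 [330  98  29  28 151] [823.4 -74.1  22.1] [97. 94. 15.]
z<30 [448 153   8  11  27] [ 655.9 -427.9   21.8] [36. 24. 16.]
z<30 [226 157  30  30 161] [627.9 275.3  21.7] [99. 97. 15.]
z<30 [352 170   4   8  16] [612.1 -99.9  18.9] [24. 11.  9.]
z<30 [301 172  13   3  17] [617.1  53.8  21.7] [ 7. 39. 12.]
z<30 [366 214  30  31 160] [ 426.9 -181.6   22. ] [98. 95. 16.]
z<30 [229 279  19  24  75] [237.8 284.   21.6] [74. 60. 15.]
z<30 [249 280  10  23  37] [236.2 232.1  21.7] [71. 29. 13.]
scene 115
[346 233   7   8  37] [665.   53.8  99.7] [348.8 236.6]
[310 239   7   7  40] [668.  -53.4  99.9] [312.8 242.1]
[272 244   7   8  37] [ 670.  -162.7   99.6] [275.5 247.5]
z<30 [368 131  28  18  95] [240.2 264.7  21.3] [79. 99. 15.]
z<30 [250 184  30  26 178] [ 431.1 -180.4   21.8] [102.  98.  15.]
z<30 [427 188  16  11  48] [495.  387.1  21.9] [41. 48. 15.]
z<30 [398 217  32  28 197] [627.5 275.7  21.8] [100. 100.  16.]
z<30 [256 255 117  26 477] [716.2 -52.7  22. ] [ 36. 357.  16.]
z<30 [185 259  12   8  35] [ 642.5 -423.8   22. ] [20. 33. 16.]
z<30 [186 266  15   9  34] [ 670.8 -416.    22. ] [20. 42. 15.]
z<30 [297 287  34  34 214] [823.3 -75.   22. ] [101.  95.  16.]
```

View pics/topz.png

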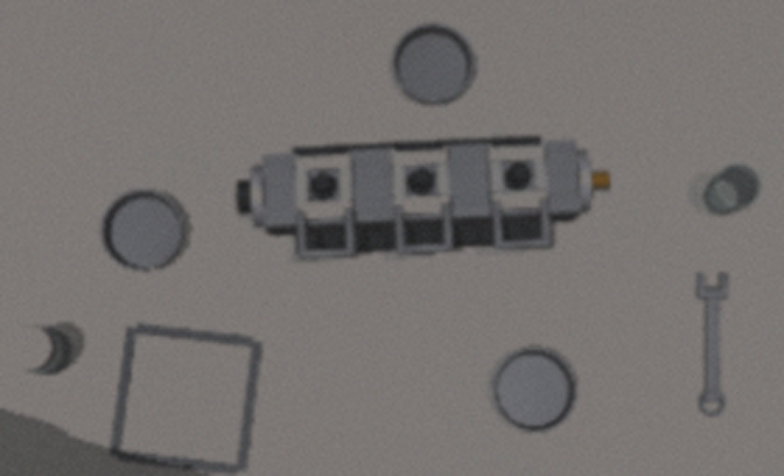

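View pics/scz.png

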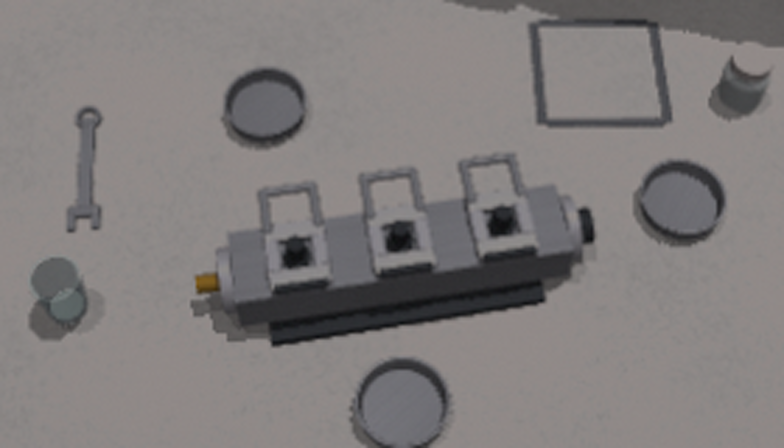

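Run:
```python
from h import *
for n,r in(("top",(195,270,220,295)),("scene",(160,212,350,418))):
    D=np.load(n+"0.npz");im=D["im"];y0,y1,x0,x1=r
    g=cv2.cvtColor(im,cv2.COLOR_RGB2GRAY)[y0:y1,x0:x1]
    bh=cv2.morphologyEx(g,cv2.MORPH_BLACKHAT,np.ones((11,11)))
    m=(bh>22).astype(np.uint8);k,l,st,cc=cv2.connectedComponentsWithStats(m)
    i=1+np.argmax(st[1:,4]);v,u=np.nonzero(l==i)
    P=ray(n,np.c_[u+x0,v+y0],0)[:,:2].astype(np.float32)
    print(n,st[i],cv2.minAreaRect(P),P.mean(0))
    c=cloud(n,D["d"])
    m=(c[...,2]>75)&(c[...,2]<90)&(c[...,0]>565)&(c[...,0]<605)&(abs(c[...,1]+54)<180)
    q=c[m]
    for y in(54,-54,-162):
        s=q[abs(q[:,1]-y)<18];print("bar",y,len(s),s.mean(0).round(1) if len(s) else 0)
```

```text
top [  9  10  55  54 598] ((426.872802734375, 227.86395263671875), (166.53152465820312, 165.2562713623047), 82.24353790283203) [439.1341  226.15302]
bar 54 33 [582.6  53.9  85.3]
bar -54 35 [586.1 -53.   84.9]
bar -162 37 [ 588.6 -162.1   84.3]
scene [  8   7  52  39 527] ((428.0087890625, 227.31842041015625), (167.20335388183594, 162.64756774902344), 81.98484802246094) [443.02002 224.08372]
bar 54 36 [586.4  55.   83.2]
bar -54 36 [589.5 -54.7  83.1]
bar -162 37 [ 592.9 -162.6   84.3]
```

Emit:
step_arm([
  [[0.45, 15, -38, 0, 0, 0, -0.056], [0.45, 15, -38, 0, 0, 0, -0.056], [0.45, 15, -38, 0, 0, 0, -0.056], [0.45, 15, -38, 0, 0, 0, -0.056], [0.45, 15, -38, 0, 0, 0, -0.056], [0.45, 15, -38, 0, 0, 0, -0.056], [0.45, 15, -38, 0, 0, 0, -0.056], [0.45, 15, -38, 0, 0, 0, -0.056], [0.45, 15, -38, 0, 0, 0, -0.056], [0.45, 15, -38, 0, 0, 0, -0.056]],
])

```text
clock: 0.93
eef_pos: [425.0, 207.1, 209.0]
tool_rot: [-3.141, -0.0, 2.142]
force: [0.5, 0.4, -0.0]
width: 38.5
```

Emit:
step_arm([
  [[0.45, 0, -39, 0, 0, 0, -0.057], [0.45, 0, -39, 0, 0, 0, -0.057], [0.45, 0, -39, 0, 0, 0, -0.057], [0.45, 0, -39, 0, 0, 0, -0.057], [0.45, 0, -39, 0, 0, 0, -0.057], [0.45, 0, -39, 0, 0, 0, -0.057], [0.45, 0, -39, -20, 0, 0, -0.057], [0.45, 0, -39, -20, 0, 0, -0.057], [0.45, 0, -39, -20, 0, 0, -0.057], [0.45, 0, -36, -20, 0, 0, -0.057]],
])

```text
clock: 1.77
eef_pos: [424.7, -174.1, 131.2]
tool_rot: [3.141, 0.0, 1.572]
force: [0.9, 0.4, 1.2]
width: 38.6
```

Emit:
step_arm([
  [[0.45, 3, 0, -10, 0, 0, 0], [0.45, 0, 0, 0, 0, 0, 0], [0.45, 0, 0, 0, 0, 0, 0]],
])

```text
clock: 2.02
eef_pos: [427.3, -171.5, 121.5]
tool_rot: [-3.14, -0.001, 1.575]
force: [0.4, 0.2, -0.3]
width: 38.4
```

Run:
```python
from h import *
s=ctrl.read_state();c=ci("wrist");im,d=ctrl.get_image("wrist");cv2.imwrite("pics/w1.png",im[:,:,::-1]);print(s["eef_pos"],proj("wrist",[[429,-181,22]],c))
q=cloud("wrist",d,c);m=(q[...,2]>14)&(q[...,2]<32)&(abs(q[...,0]-428)<70)&(abs(q[...,1]+181)<70);q=q[m];print(q.min(0),q.max(0),(q.min(0)+q.max(0))/2)
```

```text
[ 427.2984473  -171.52652741  121.46020896] [[317.17345528 202.59413967]]
[ 379.11655637 -230.40844483   14.00728297] [ 477.29044985 -131.48198368   25.45859014] [ 428.20350311 -180.94521425   19.73293655]
```

View pics/w1.png

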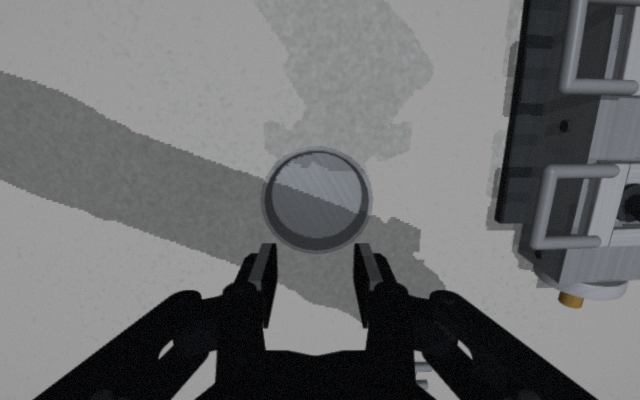

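Emit:
step_arm([
  [[0.45, 0.5, -6, -25, 0, 0, 0], [0.45, 0, -6, -30, 0, 0, 0], [0.45, 0, 0, -25, 0, 0, 0], [0.45, 0, 0, -15, 0, 0, 0], [0.45, 0, 0, -9, 0, 0, 0], [0.45, 0, 0, 0, 0, 0, 0]],
])

```text
clock: 2.57
eef_pos: [428.4, -182.5, 17.4]
tool_rot: [-3.14, -0.001, 1.577]
force: [-0.4, 0.7, -0.3]
width: 38.5
```

Emit:
step_arm([
  [[0.45, 0, 5, 0, 0, 0, -0.006], [0.45, 0, 5, 0, 0, 0, 0], [0.45, 0, 5, 0, 0, 0, 0], [0.45, 0, 8, 0, 0, 0, 0], [0.45, 0, 12, 0, 0, 0, 0], [0.45, 0, 15, 0, 0, 0, 0], [0.45, 0, 15, 0, 0, 0, 0], [0.45, 0, 15, 0, 0, 0, 0], [0.45, 0, 10, 0, 0, 0, 0], [0.45, 0, 5, 0, 0, 0, 0]],
])

```text
clock: 3.4
eef_pos: [428.5, -86.7, 18.4]
tool_rot: [3.141, -0.001, 1.572]
force: [0.4, -0.2, 0.2]
width: 38.4
```

```bash
cat >> h.py <<'E'
def dish(tag,x0):
    s=ctrl.read_state();print(s["eef_pos"].round(1),s["force"].round(1))
    for n in("top","scene"):
        im,d=ctrl.get_image(n);cv2.imwrite(f"pics/{n}_{tag}.png",im[:,:,::-1]);c=cloud(n,d)
        m=(c[...,2]>14)&(c[...,2]<28)&(np.hypot(c[...,0]-x0[0],c[...,1]-x0[1])<65);q=c[m]
        print(n,m.sum(),q.min(0).round(1),q.max(0).round(1),((q.min(0)+q.max(0))/2).round(1))
E
python3 - <<'E'
from h import *
dish("a",(428,-110))
E
```

```text
[428.5 -86.7  18.4] [ 0.4 -0.2  0.2]Traceback (most recent call last):
  File "<stdin>", line 2, in <module>
  File "h.py", line 21, in dish
    print(n,m.sum(),q.min(0).round(1),q.max(0).round(1),((q.min(0)+q.max(0))/2).round(1))
                    ~~~~~^^^
    return umr_minimum(a, axis, None, out, keepdims, initial, where)
ValueError: zero-size array to reduction operation minimum which has no identity
```

Run:
```python
from h import *
im,d=ctrl.get_image("scene");cv2.imwrite("pics/sb.png",cv2.resize(im[120:280,170:450],None,fx=2.8,fy=2.8)[:,:,::-1])
im,d=ctrl.get_image("wrist");cv2.imwrite("pics/wb.png",im[:,:,::-1])
```

```text
(no output)
```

View pics/sb.png

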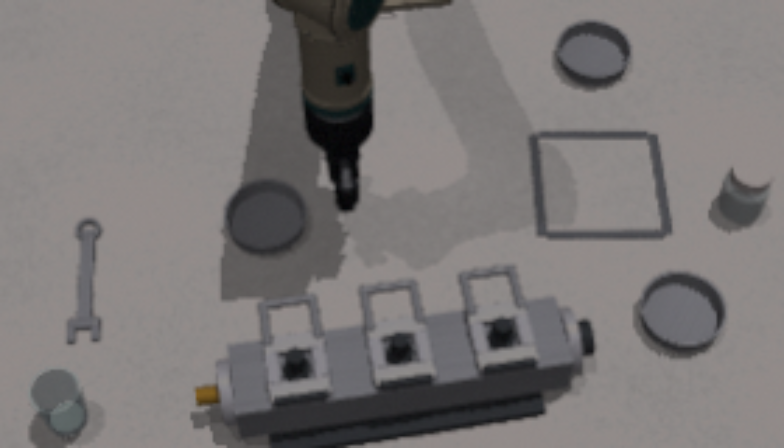

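View pics/wb.png

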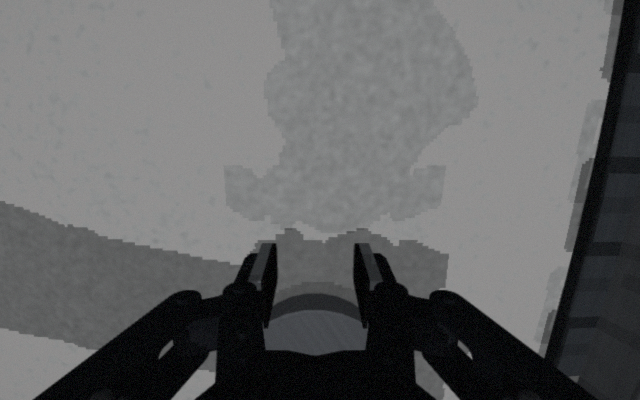

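Run:
```python
from h import *
im,d=ctrl.get_image("scene");c=cloud("scene",d);e=ctrl.read_state()["eef_pos"]
m=(abs(c[...,0]-e[0])<45)&(abs(c[...,1]-e[1])<14)&(c[...,2]>8);q=c[m];print(e,len(q));print(q[np.argsort(q[:,2])][:12].round(1))
im,d=ctrl.get_image("wrist");cc=ci("wrist");print(cc[2],-cc[2].T@cc[3],d[250:300:8,262:275:4],d[250:330:8,368:372:3])
c=cloud("wrist",d,cc)
for uv in((262,250),(268,300),(366,320),(362,250)):print(uv,c[uv[1],uv[0]].round(1))
```

```text
[428.74251143 -89.56999831  18.25715163] 1602
[[453.4 -97.5  44.8]
 [457.7 -78.2  47.1]
 [460.1 -94.9  48.2]
 [455.  -77.8  48.9]
 [460.8 -81.7  52.1]
 [455.7 -97.4  53.8]
 [454.7 -77.7  54. ]
 [461.4 -88.3  54.3]
 [461.4 -94.7  55.7]
 [463.2 -91.6  57.5]
 [465.3 -85.3  59.2]
 [461.4 -88.1  59.9]]
[[ 9.99996083e-01 -2.79440006e-03  1.60891735e-04]
 [-2.71551484e-03 -9.54619201e-01  2.97816733e-01]
 [-6.78628755e-04 -2.97816003e-01 -9.54623050e-01]] [428.86711491 -13.66499672 182.50282228] [[143.12535  142.97981  143.61832    0.      ]
 [135.89003  136.23808  134.26256  145.0699  ]
 [128.7659   128.3115   131.74214  145.41522 ]
 [122.99355  123.32746  131.8712   145.63344 ]
 [118.2253   121.498184 132.57704  145.45404 ]
 [120.057465 121.405    131.54424  144.95828 ]
 [120.96519  121.321976 132.27347  214.09721 ]] [[142.95291  202.9107  ]
 [136.06567  136.6282  ]
 [128.39684  128.22514 ]
 [123.424835 124.29807 ]
 [118.26178  118.75124 ]
 [120.59257  119.150314]
 [119.990425 114.397316]
 [121.860245 115.71519 ]
 [122.22157   89.93034 ]
 [120.54364   86.67515 ]]
(262, 250) [404.4 -78.7  52.9]
(268, 300) [409.4 -91.2  73.2]
(366, 320) [448.8 -95.7  80.1]
(362, 250) [450.3 -78.8  52.9]
```

Emit:
step_arm([
  [[0, 0, 0, 20, 0, 0, 0], [0, 0, 0, 10, 0, 0, 0], [0, 0, 0, 0, 0, 0, 0], [0, 0, 0, 0, 0, 0, 0]],
])

```text
clock: 3.98
eef_pos: [428.9, -89.9, 48.2]
tool_rot: [3.14, 0.001, 1.568]
force: [-0.1, 0.3, 0.6]
width: -0.1
```

Run:
```python
from h import *
e=ctrl.read_state();print(e["eef_pos"],e["width"])
im,d=ctrl.get_image("scene");c=cloud("scene",d);e=e["eef_pos"]
m=(abs(c[...,0]-e[0])<45)&(abs(c[...,1]-e[1])<14)&(c[...,2]>8);q=c[m];print(len(q));print(q[np.argsort(q[:,2])][:6].round(1))
cv2.imwrite("pics/sc.png",cv2.resize(im[140:220,240:340],None,fx=7,fy=7)[:,:,::-1])
print((proj("scene",[e,e-[0,0,8],e+[0,0,11]])-[240,140])*7)
im,d=ctrl.get_image("wrist");cv2.imwrite("pics/wc.png",im[:,:,::-1]);cc=ci("wrist")
c=cloud("wrist",d,cc);m=(c[...,2]>15)&(abs(c[...,0]-e[0])<60)&(abs(c[...,1]-e[1])<40);q=c[m];print(q[np.argsort(q[:,2])][:6].round(1));print(proj("wrist",[e,e-[0,0,8]],cc))
```

```text
[428.92387432 -89.93029421  48.24779967] -0.11528304375702501
1459
[[434.9 -97.6  69.6]
 [436.  -81.3  73.4]
 [440.8 -91.5  76.4]
 [434.7 -81.   77. ]
 [444.2 -94.9  81.6]
 [431.7 -99.9  82.1]]
[[359.68206829 336.80217835]
 [360.32758988 346.74979438]
 [358.785963   322.98277492]]
[[433.6 -79.   72.3]
 [430.7 -78.8  72.7]
 [427.3 -78.8  72.7]
 [427.8 -78.7  72.8]
 [428.7 -78.6  73. ]
 [423.4 -78.6  73.1]]
[[316.24260538 241.42102688]
 [316.20321977 235.69716502]]
```

View pics/sc.png

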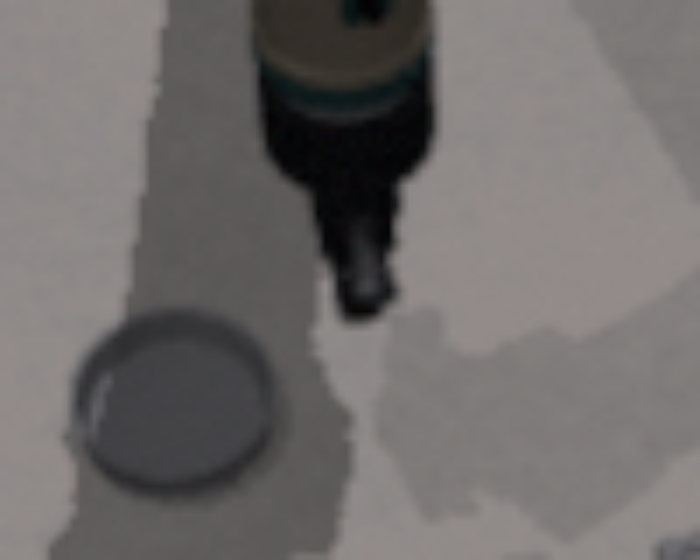

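View pics/wc.png

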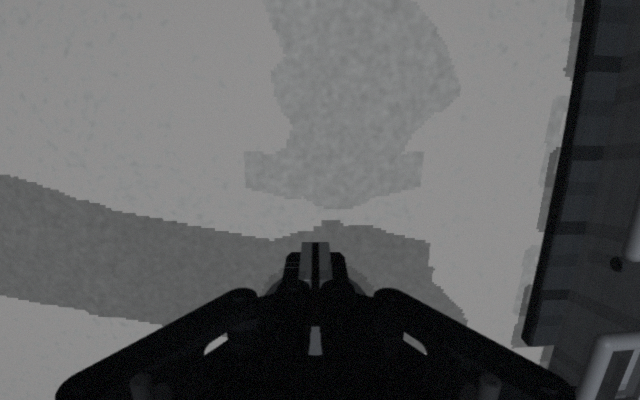

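Emit:
step_arm([
  [[0, 0, 0, -20, 0, 0, 0], [0, 0, 0, -10, 0, 0, 0], [0, 0, 0, -3, 0, 0, 0], [0, 0, 0, -3, 0, 0, 0], [0, 0, 0, 0, 0, 0, 0]],
])

```text
clock: 4.5
eef_pos: [427.5, -89.3, 10.7]
tool_rot: [-3.139, -0.0, 1.568]
force: [-0.2, -0.6, 0.3]
width: 0.2
```

Emit:
step_arm([
  [[0, 0, 0, -2, 0, 0, 0], [0, 0, 0, -2, 0, 0, 0], [0, 0, 0, -1.5, 0, 0, 0]],
])

```text
clock: 4.75
eef_pos: [428.2, -89.4, 6.1]
tool_rot: [-3.141, -0.0, 1.568]
force: [0.5, -0.3, -0.1]
width: 0.3
```

Emit:
step_arm([
  [[0, 0, 0, -1.5, 0, 0, 0], [0, 0, 0, -1.5, 0, 0, 0], [0, 0, 0, -1.5, 0, 0, 0]],
])

```text
clock: 5.0
eef_pos: [428.4, -89.3, 1.8]
tool_rot: [-3.142, -0.0, 1.569]
force: [-0.2, 0.4, 1.0]
width: 0.3
```

Run:
```python
from h import *
e=ctrl.read_state();print(e["eef_pos"],e["force"])
im,d=ctrl.get_image("wrist");cv2.imwrite("pics/wd.png",im[:,:,::-1]);cc=ci("wrist");e=e["eef_pos"]
c=cloud("wrist",d,cc);m=(c[...,2]>12)&(abs(c[...,0]-e[0])<60)&(abs(c[...,1]-e[1])<40);q=c[m];print(q[np.argsort(q[:,2])][:6].round(1))
print(np.median(c[50:200:10,50:200:10,2]),np.median(d[50:200,50:200]))
im,d=ctrl.get_image("scene");cv2.imwrite("pics/sd.png",cv2.resize(im[140:220,240:340],None,fx=7,fy=7)[:,:,::-1])
print((proj("scene",[e,e-[0,0,8],e+[0,0,11]])-[240,140])*7)
```

```text
[428.42838386 -89.28232392   1.81321175] [-0.18080358  0.43328845  0.96994317]
[[430.3 -78.5  26.7]
 [421.5 -78.5  26.8]
 [431.8 -78.4  26.9]
 [433.7 -78.3  27.1]
 [424.  -78.3  27.2]
 [434.7 -78.3  27.2]]
-0.7076480592122267 162.31223
[[364.57330517 392.37520367]
 [365.18442766 401.84330098]
 [363.72510332 379.22478796]]
```

View pics/sd.png

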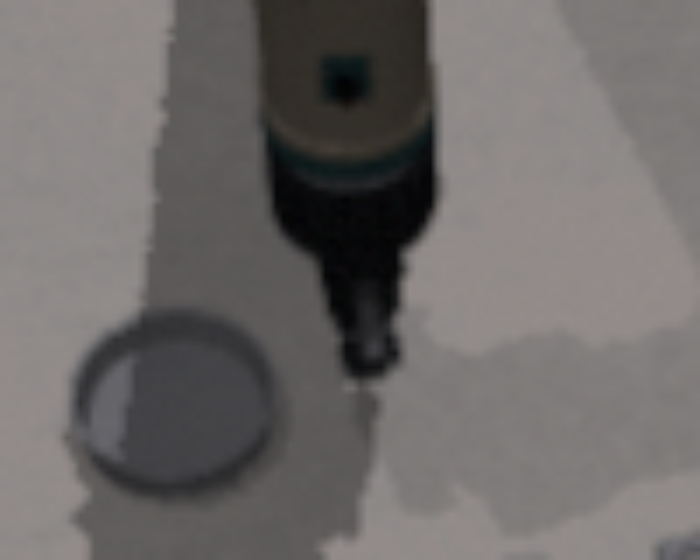

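Emit:
step_arm([
  [[0, 0, 0, -5, 0, 0, 0], [0, 0, 0, -4, 0, 0, 0], [0, 0, 0, -3, 0, 0, 0], [0, 0, 0, -2, 0, 0, 0], [0, 0, 0, -2, 0, 0, 0], [0, 0, 0, 0, 0, 0, 0]],
])

```text
clock: 5.6
eef_pos: [428.3, -89.1, -14.3]
tool_rot: [-3.141, -0.0, 1.569]
force: [-0.5, -0.4, -0.3]
width: -0.0
```

Emit:
step_arm([
  [[0, 0, 0, -2, 0, 0, 0], [0, 0, 0, -2, 0, 0, 0], [0, 0, 0, -1, 0, 0, 0], [0, 0, 0, -1, 0, 0, 0]],
])

```text
clock: 5.93
eef_pos: [429.5, -89.5, -19.0]
tool_rot: [-3.14, -0.001, 1.568]
force: [0.0, -0.2, 0.2]
width: -0.0
```

Emit:
step_arm([
  [[0, 0, 0, -1.5, 0, 0, 0], [0, 0, 0, -1.5, 0, 0, 0], [0, 0, 0, -1, 0, 0, 0]],
])

```text
clock: 6.18
eef_pos: [430.5, -89.7, -21.9]
tool_rot: [-3.137, -0.001, 1.569]
force: [0.7, 0.6, 0.3]
width: 0.1
```

Emit:
step_arm([
  [[0, 0, 0, -1, 0, 0, 0], [0, 0, 0, -1, 0, 0, 0], [0, 0, 0, 0, 0, 0, 0]],
])

```text
clock: 6.43
eef_pos: [430.6, -89.6, -22.3]
tool_rot: [-3.137, -0.002, 1.568]
force: [-2.6, 0.2, 15.7]
width: 0.1
```

Emit:
step_arm([
  [[0.45, 0, 0, 20, 0, 0, 0], [0.45, 0, -10, 25, 0, 0, 0], [0.45, 0, -30, 10, 0, 0, 0], [0.45, -2, -35, 0, 0, 0, 0], [0.45, 0, -18, -10, 0, 0, 0], [0.45, 0, 0, -15, 0, 0, 0], [0.45, 0, 0, 0, 0, 0, 0]],
])

```text
clock: 7.02
eef_pos: [427.9, -183.5, 5.5]
tool_rot: [-3.134, -0.002, 1.566]
force: [-0.4, 0.9, -0.1]
width: 38.3
```

Emit:
step_arm([
  [[0.45, 0, 0, -9, -0.006, 0, 0.005], [0.45, 0, 0, -8, 0, 0, 0], [0.45, 0, 0, -5, 0, 0, 0], [0.45, 0, 0, -2, 0, 0, 0], [0.45, 0, 0, 0, 0, 0, 0]],
])

```text
clock: 7.43
eef_pos: [428.7, -182.1, -17.4]
tool_rot: [-3.135, 0.004, 1.574]
force: [-0.1, 0.3, 0.6]
width: 38.8
```

Emit:
step_arm([
  [[0.45, 0, 5, 0, 0, 0, 0], [0.45, 0, 5, 0, 0, 0, 0], [0.45, 0, 5, 0, 0, 0, 0], [0.45, 0, 5, 0, 0, 0, 0], [0.45, 0, 8, 0, 0, 0, 0], [0.45, 0, 10, 0, 0, 0, 0], [0.45, 0, 5, 0, 0, 0, 0], [0.45, 0, 0, 0, 0, 0, 0]],
])

```text
clock: 8.1
eef_pos: [428.9, -137.6, -17.3]
tool_rot: [-3.136, 0.003, 1.576]
force: [-0.3, -1.2, -0.1]
width: 38.5
```

Run:
```python
from h import *
dish("c",(428,-155))
```

```text
[ 428.9 -137.6  -17.3] [-0.3 -1.2 -0.1]Traceback (most recent call last):
  File "<stdin>", line 2, in <module>
  File "h.py", line 21, in dish
    print(n,m.sum(),q.min(0).round(1),q.max(0).round(1),((q.min(0)+q.max(0))/2).round(1))
                    ~~~~~^^^
    return umr_minimum(a, axis, None, out, keepdims, initial, where)
ValueError: zero-size array to reduction operation minimum which has no identity
```

```bash
sed -i 's/in("top","scene")/in("scene",)/' h.py
python3 - <<'E'
from h import *
dish("c",(428,-155))
E
```

```text
[ 428.9 -138.4  -17.3] [-1.2 -0.6 -0.8]
scene 149 [ 381.8 -209.5   14. ] [ 482.5 -111.7   27.8] [ 432.1 -160.6   20.9]
```

View pics/scene_c.png

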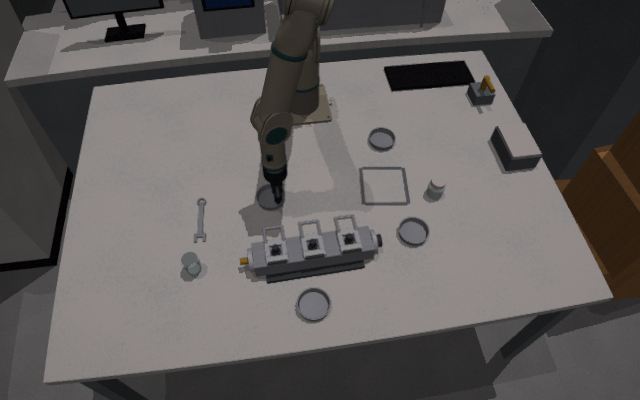

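Emit:
step_arm([
  [[0.45, 0, 6, 0, 0, 0, -0.005], [0.45, 0, 10, 0, 0, 0, 0], [0.45, 0, 14, 0, 0, 0, 0], [0.45, 0, 16, 0, 0, 0, 0], [0.45, 0, 16, 0, 0, 0, 0], [0.45, 0, 16, 0, 0, 0, 0], [0.45, 0, 16, 0, 0, 0, 0], [0.45, 0, 16, 0, 0, 0, 0], [0.45, 0, 16, 0, 0, 0, 0], [0.45, 0, 16, 0, 0, 0, 0]],
])

```text
clock: 9.03
eef_pos: [429.5, 4.4, -15.9]
tool_rot: [-3.132, 0.004, 1.57]
force: [-0.0, -1.4, -0.9]
width: 38.4
```

Emit:
step_arm([
  [[0.45, 0, 16, 0, 0, 0, 0], [0.45, 0, 16, 0, 0, 0, 0], [0.45, 0, 16, 0, 0, 0, 0], [0.45, 0, 16, 0, 0, 0, 0], [0.45, 0, 16, 0, 0, 0, 0], [0.45, 0, 16, 0, 0, 0, 0], [0.45, 0, 16, 0, 0, 0, 0], [0.45, 0, 16, 0, 0, 0, 0], [0.45, 0, 16, 0, 0, 0, 0], [0.45, 0, 16, 0, 0, 0, 0]],
])

```text
clock: 9.87
eef_pos: [428.6, 163.9, -16.0]
tool_rot: [-3.131, 0.004, 1.57]
force: [0.2, -2.1, 1.1]
width: 38.4
```

Emit:
step_arm([
  [[0.45, 0, 15, -1, 0, 0, 0], [0.45, 0, 13, 0, 0, 0, 0], [0.45, 0, 12, 0, 0, 0, 0], [0.45, 0, 10, 0, 0, 0, 0], [0.45, 0, 8, 0, 0, 0, 0], [0.45, 0, 6, 0, 0, 0, 0], [0.45, 0, 3, 0, 0, 0, 0], [0.45, 0, 0, 0, 0, 0, 0]],
])

```text
clock: 10.53
eef_pos: [429.3, 230.2, -17.0]
tool_rot: [-3.132, 0.004, 1.57]
force: [-0.1, -0.5, -0.8]
width: 38.6
```

Run:
```python
from h import *
dish("d",(428,217))
```

```text
[429.3 230.2 -17. ] [-0.1 -0.5 -0.8]
scene 128 [379.2 155.1  14.2] [481.4 239.3  27.4] [430.3 197.2  20.8]
```

View pics/scene_d.png

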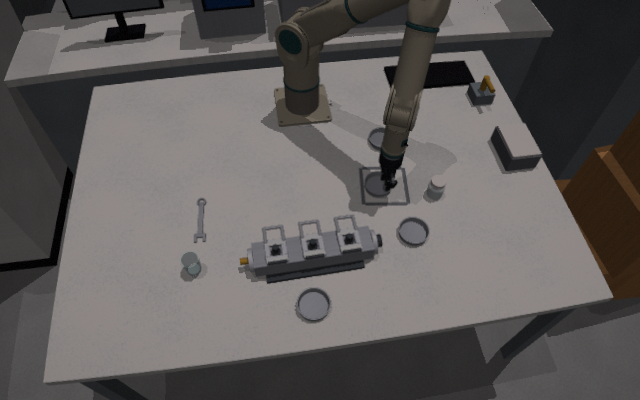

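Emit:
step_arm([
  [[0.45, 0, 5, 0, 0, 0, 0], [0.45, 0, 6, 0, 0, 0, 0], [0.45, 0, 5, 0, 0, 0, 0], [0.45, 0, 4, 0, 0, 0, 0], [0.45, 0, 2, 0, 0, 0, 0], [0.45, 0, 0, 0, 0, 0, 0]],
])

```text
clock: 11.08
eef_pos: [430.2, 252.0, -16.9]
tool_rot: [-3.133, 0.004, 1.57]
force: [0.7, 0.1, -0.2]
width: 38.2
```

Emit:
step_arm([
  [[0.45, 0, -5, 0, 0, 0, 0], [0.45, 0, -7, 0, 0, 0, 0], [0.45, 0, -8, 0, 0, 0, 0], [0.45, 0, 0, 0, 0, 0, 0], [0.45, 0, 0, 20, 0, 0, 0], [0.45, 0, 0, 30, 0, 0, 0], [0.45, 0, -5, 40, 0, 0, 0], [0.0, 0, -40, 40, 0, 0, 0], [0.0, 0, -40, 30, 0, 0, 0], [0.0, 0, -40, 0, 0, 0, 0]],
])

```text
clock: 11.92
eef_pos: [432.8, 123.7, 131.1]
tool_rot: [-3.14, 0.001, 1.572]
force: [1.9, -0.4, -0.0]
width: 2.7
```

Run:
```python
from h import *
dish("e",(428,227))
```

```text
[432.8 123.7 131.1] [ 1.9 -0.4 -0. ]
scene 166 [378.3 175.9  14.3] [482.7 275.2  27.9] [430.5 225.6  21.1]
```

View pics/scene_e.png

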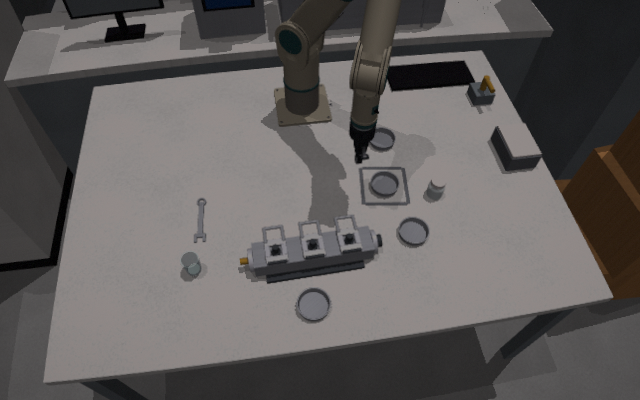

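Emit:
step_arm([
  [[0, 35, -11, 0, 0, 0, 0.004], [0, 38, -11, 0, 0, 0, 0.004], [0, 38, -11, 0, 0, 0, 0.004], [0, 38, -11, 0, 0, 0, 0.004], [0, 38, -11, 0, 0, 0, 0.004], [0, 28, -8, -8, 0, 0, 0.002], [0, 14, -4, -8, 0, 0, 0], [0, 0, 0, -5, 0, 0, 0], [0, 0, 0, 0, 0, 0, 0]],
])

```text
clock: 12.72
eef_pos: [657.7, 55.6, 104.6]
tool_rot: [-3.129, 0.004, 1.589]
force: [-1.3, 0.5, -0.3]
width: -0.2
```

Run:
```python
from h import *
s=ctrl.read_state();print(s["eef_pos"],s["force"])
c=ci("wrist");im,d=ctrl.get_image("wrist");cv2.imwrite("pics/wf.png",im[:,:,::-1])
P=[[663,53.8,101],[665.5,-54.4,101],[668,-162.3,101],[587.5,-54,80]];print(proj("wrist",P,c))
q=cloud("wrist",d,c)
for p in P[:3]:
    m=(abs(q[...,2]-101)<6)&(np.hypot(q[...,0]-p[0],q[...,1]-p[1])<18);k=q[m];print(m.sum(),k.mean(0) if len(k) else 0)
im,d=ctrl.get_image("top");cv2.imwrite("pics/tf.png",im[:,:,::-1])
cs=cloud("top",d);m=(cs[...,2]>14)&(cs[...,2]<28)&(np.hypot(cs[...,0]-428,cs[...,1]-227)<65);k=cs[m];print(k.min(0),k.max(0),(k.min(0)+k.max(0))/2)
im,d=ctrl.get_image("scene");cv2.imwrite("pics/sf.png",cv2.resize(im[180:280,230:390],None,fx=4.8,fy=4.8)[:,:,::-1])
```

```text
[657.6769112   55.60317297 104.59701816] [-1.34078137  0.5057586  -0.25679198]
[[324.09718005 240.63454541]
 [323.3545529  380.50175985]
 [322.71737924 476.30819964]
 [221.63006696 353.94020986]]
751 [662.06252742  59.03305064  99.73176492]
0 0
0 0
[380.13856376 180.25851871  14.09715441] [477.93761318 276.18875089  27.64216545] [429.03808847 228.2236348   20.86965993]
```

View pics/wf.png

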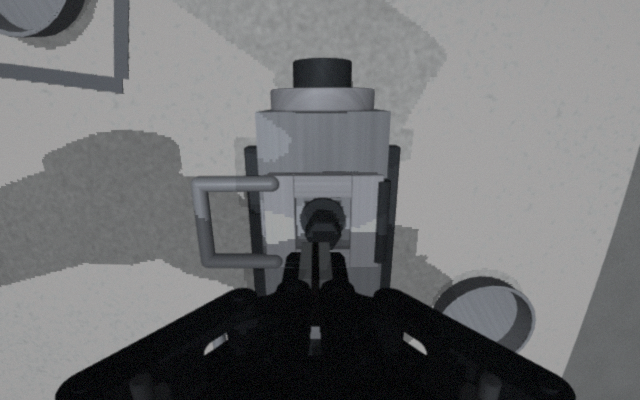

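View pics/sf.png

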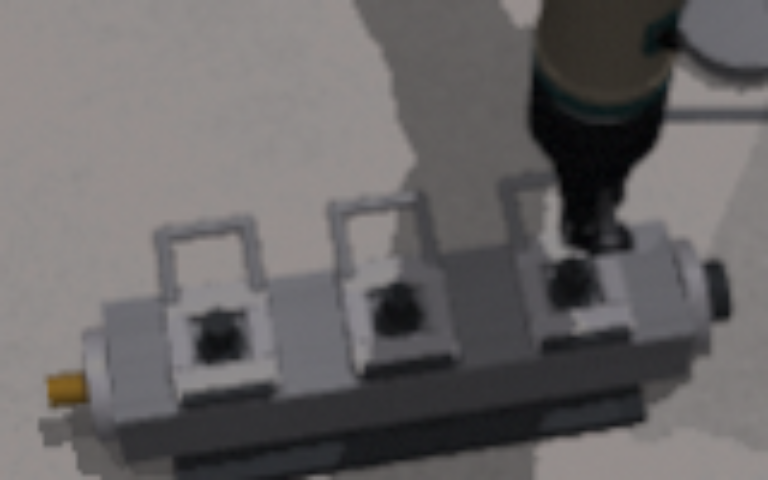

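View pics/tf.png

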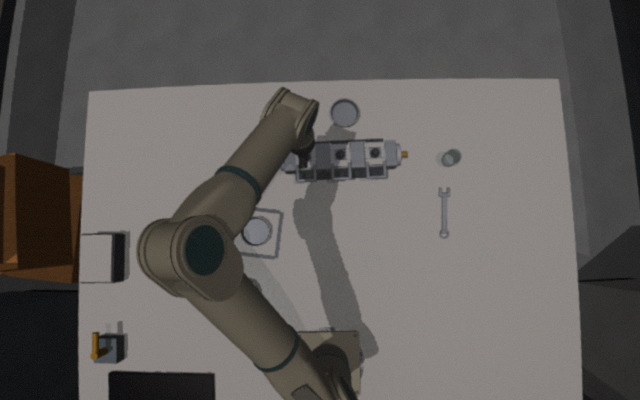

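Emit:
step_arm([
  [[0, 5, -1, -8, 0, -0.012, 0], [0, 0, 0, -7, 0, 0, 0], [0, 0, 0, -4, 0, 0, 0], [0, 0, 0, 0, 0, 0, 0]],
])

```text
clock: 13.2
eef_pos: [663.0, 55.9, 86.3]
tool_rot: [3.141, 0.004, 1.591]
force: [-0.7, -0.1, 0.6]
width: -0.2
```

Emit:
step_arm([
  [[0, 0, -1, -2, 0, 0, 0], [0, 0, 0, -2, 0, 0, 0], [0, 0, 0, -1, 0, 0, 0], [0, 0, 0, -1, 0, 0, 0], [0, 0, 0, -1, 0, 0, 0]],
])

```text
clock: 13.62
eef_pos: [664.3, 54.3, 80.7]
tool_rot: [3.138, 0.005, 1.591]
force: [0.1, -0.3, 0.6]
width: -0.3
```

Emit:
step_arm([
  [[0, 0, 0, -1, 0, 0, 0], [0, 0, 0, -1, 0, 0, 0], [0, 0, 0, -1, 0, 0, 0], [0, 0, 0, 0, 0, 0, 0]],
])

```text
clock: 13.95
eef_pos: [664.3, 54.4, 77.7]
tool_rot: [3.138, 0.005, 1.591]
force: [-0.8, 1.0, 1.3]
width: 0.2
```

Emit:
step_arm([
  [[0, 0, 0, -1, 0, 0, 0], [0, 0, 0, -1, 0, 0, 0], [0, 0, 0, 0, 0, 0, 0]],
])

```text
clock: 14.2
eef_pos: [664.3, 54.3, 75.6]
tool_rot: [3.138, 0.005, 1.591]
force: [0.2, 0.8, 1.1]
width: -0.1
```

Emit:
step_arm([
  [[0, 0, 0, -1, 0, 0, 0], [0, 0, 0, -1, 0, 0, 0], [0, 0, 0, 0, 0, 0, 0]],
])

```text
clock: 14.45
eef_pos: [664.3, 54.4, 73.5]
tool_rot: [3.138, 0.005, 1.591]
force: [-0.5, 0.7, 1.2]
width: -0.0
```

Run:
```python
from h import *
s=ctrl.read_state();print(s["eef_pos"],s["force"])
c=ci("wrist");im,d=ctrl.get_image("wrist");cv2.imwrite("pics/wg.png",im[:,:,::-1])
im,d=ctrl.get_image("scene");cv2.imwrite("pics/sg.png",cv2.resize(im[190:270,300:400],None,fx=7,fy=7,interpolation=2)[:,:,::-1])
print((proj("scene",[[663,53.8,101],[663,53.8,94]])-[300,190])*7)
```

```text
[664.27791995  54.35059182  73.49439282] [-0.51892242  0.73267597  1.16361441]
[[340.5033484  320.30194199]
 [339.42962493 328.60795075]]
```

View pics/wg.png

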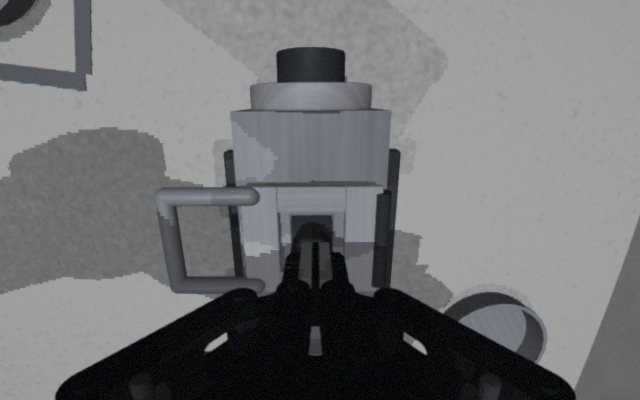

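View pics/sg.png

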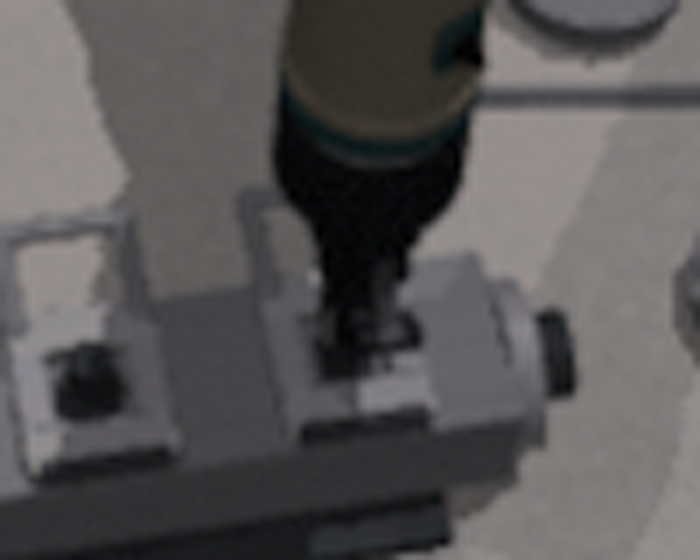

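Emit:
step_arm([
  [[0, 0, 0, -1, 0, 0, 0], [0, 0, 0, -1, 0, 0, 0]],
])

```text
clock: 14.72
eef_pos: [664.3, 54.3, 71.8]
tool_rot: [3.138, 0.005, 1.591]
force: [-1.3, 0.0, 12.9]
width: -0.2
```

Emit:
step_arm([
  [[0, 0, 0, -1, 0, 0, 0], [0, 0, 0, 0, 0, 0, 0]],
])

```text
clock: 14.88
eef_pos: [664.4, 54.3, 71.8]
tool_rot: [3.138, 0.004, 1.591]
force: [-3.5, 0.8, 8.7]
width: 0.1
```

Emit:
step_arm([
  [[0, 0, 0, 5, 0, 0, 0], [0, 0, 0, 25, 0, 0, 0], [0, -25, 0, 30, 0, 0, 0], [0.4, -40, 0, 0, 0, 0, 0], [0.4, -40, 0, 0, 0, 0, 0], [0.4, -30, 0, 0, 0, 0, 0], [0.4, 0, 0, 0, 0, 0, 0]],
])

```text
clock: 15.47
eef_pos: [521.1, 54.8, 130.1]
tool_rot: [-3.136, 0.002, 1.589]
force: [0.0, -0.3, -0.4]
width: 34.3
```

Run:
```python
from h import *
s=ctrl.read_state();print(s["eef_pos"],s["force"],s["width"])
P=np.array([[663,53.8,101],[665.5,-54.4,101],[668,-162.3,101]])
for n in("scene","top","wrist"):
    c=ci(n);im,d=ctrl.get_image(n);cv2.imwrite(f"pics/{n}_h.png",im[:,:,::-1]);q=cloud(n,d,c)
    for p in P:
        m=(q[...,2]>88)&(q[...,2]<112)&(np.hypot(q[...,0]-p[0],q[...,1]-p[1])<16);k=q[m];print(n,m.sum(),np.median(k,0).round(1) if len(k) else 0)
    b=(q[...,2]>76)&(q[...,2]<92)&(abs(q[...,0]-585)<14)&(abs(q[...,1]-54)<18);k=q[b];print("bar",b.sum(),np.median(k,0) if len(k) else 0)
```

```text
[521.07495944  54.79300693 130.07043426] [ 0.00894733 -0.30217322 -0.40479195] 34.278537464190755
scene 35 [664.4  54.4  93. ]
scene 48 [670.7 -53.7 100.5]
scene 39 [ 671.2 -163.4  100. ]
bar 37 [586.1613299   54.33972014  84.00628437]
top 30 [661.7  53.7  94.3]
top 37 [662.3 -54.2 101.1]
top 36 [ 665.9 -162.7  101. ]
bar 0 0
wrist 657 [660.1  57.3  93. ]
wrist 0 0
wrist 0 0
bar 655 [582.78982216  54.80622223  84.07980798]
```

View pics/wrist_h.png

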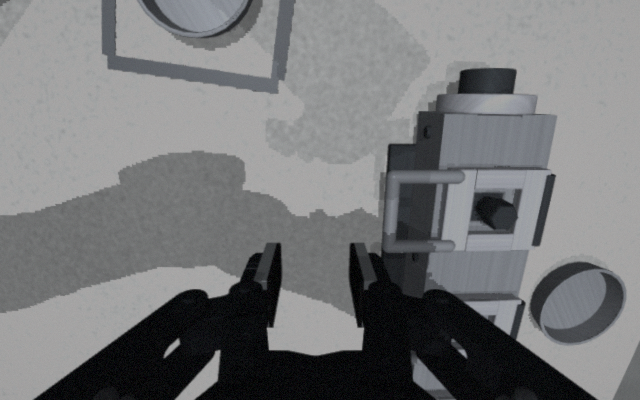

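Emit:
step_arm([
  [[0.25, 25, -0.5, -10, 0, 0, 0.002], [0.25, 25, 0, -15, 0, 0, 0], [0.25, 13, 0, -20, 0, 0, 0], [0.25, 0, 0, -8, 0, 0, 0], [0.25, 0, 0, 0, 0, 0, 0], [0.25, 0, 0, 0, 0, 0, 0]],
])

```text
clock: 16.12
eef_pos: [591.6, 53.3, 77.1]
tool_rot: [3.14, 0.005, 1.592]
force: [0.7, -0.2, -0.1]
width: 21.4
```

Run:
```python
from h import *
s=ctrl.read_state();print(s["eef_pos"],s["force"],s["width"],s["tool_rot"])
n="wrist";c=ci(n);im,d=ctrl.get_image(n);cv2.imwrite(f"pics/{n}_i.png",im[:,:,::-1]);q=cloud(n,d,c)
b=(q[...,2]>76)&(q[...,2]<90)&(abs(q[...,0]-585)<14)&(abs(q[...,1]-60)<18);k=q[b];print("bar",b.sum(),np.median(k,0) if len(k) else 0,k.min(0),k.max(0))
```

```text
[591.61017263  53.2805673   77.13751409] [ 0.68945665 -0.19262461 -0.14182304] 21.392467819755733 [3.13994223 0.00544549 1.59218628]
bar 1084 [584.24634526  61.24869116  84.0705768 ] [578.67034414  42.07151735  78.82714634] [596.97822571  77.99945561  86.8210633 ]
```

View pics/wrist_i.png

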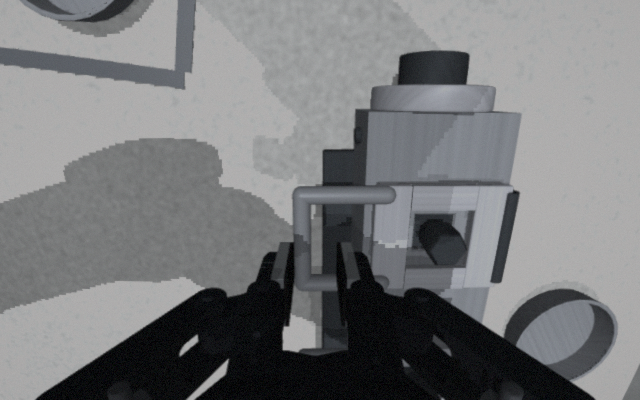

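Emit:
step_arm([
  [[0.25, -7, 0.5, 0, 0, 0, 0], [0.25, 0, 0, 0, 0, 0, 0]],
])

```text
clock: 16.33
eef_pos: [583.7, 54.5, 78.5]
tool_rot: [3.139, 0.004, 1.592]
force: [-0.7, 0.1, 0.7]
width: 21.3
```

Run:
```python
from h import *
s=ctrl.read_state();print(s["eef_pos"],s["force"],s["width"],s["tool_rot"])
n="wrist";c=ci(n);im,d=ctrl.get_image(n);cv2.imwrite(f"pics/{n}_j.png",im[:,:,::-1]);q=cloud(n,d,c)
b=(q[...,2]>80)&(q[...,2]<90)&(abs(q[...,0]-585)<9)&(abs(q[...,1]-66)<8);k=q[b];print("bar",b.sum(),np.median(k,0) if len(k) else 0,k.min(0),k.max(0))
print(proj(n,[[584,60,80],[584,50,80],np.r_[s["eef_pos"][:2],101]],c))
```

```text
[583.73802192  54.52783243  78.50375205] [-0.73131645  0.08626594  0.73338458] 21.312385498770155 [3.13878753 0.00399539 1.59232214]
bar 487 [583.80496379  66.06210224  84.10162262] [578.90139965  58.00414648  80.16201412] [588.66498222  73.97942141  86.49621249]
[[315.76045934 232.55013064]
 [315.37140853 248.56846594]
 [315.19242696 259.23950041]]
```

View pics/wrist_j.png

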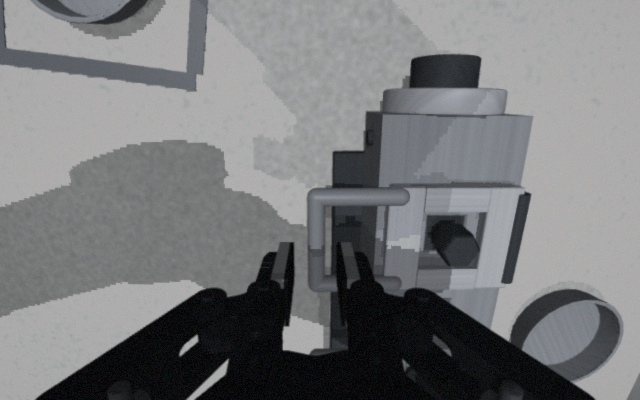

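Emit:
step_arm([
  [[0.25, 0, 0, -12, 0, 0, 0], [0.25, 0, 0, -14, 0, 0, 0], [0.25, 0, 0, -10, 0, 0, 0], [0.25, 0, 0, -2, 0, 0, 0], [0.25, 0, 0, 0, 0, 0, 0]],
])

```text
clock: 16.8
eef_pos: [584.5, 54.3, 38.7]
tool_rot: [3.14, 0.005, 1.593]
force: [-0.3, 0.8, -0.0]
width: 21.5
```

Emit:
step_arm([
  [[0, 0, 0, 0, 0, 0, 0], [0, 0, 0, 0, 0, 0, 0], [0, 0, 0, 0, 0, 0, 0], [0, 0, 0, 0, 0, 0, 0], [0, 0, 0, 0, 0, 0, 0]],
])

```text
clock: 17.22
eef_pos: [584.5, 54.1, 39.8]
tool_rot: [3.139, 0.005, 1.593]
force: [-3.9, -1.4, 0.4]
width: 7.8
```

Emit:
step_arm([
  [[0, 0.3, 0, 5.8, 0, 0, 0], [0, 0.5, 0, 5.8, 0, 0, 0], [0, 0.8, 0, 5.7, 0, 0, 0], [0, 1.1, 0, 5.7, 0, 0, 0], [0, 1.4, 0, 5.6, 0, 0, 0], [0, 1.7, 0, 5.6, 0, 0, 0]],
])

```text
clock: 17.72
eef_pos: [589.9, 54.3, 74.3]
tool_rot: [3.14, 0.005, 1.593]
force: [-4.3, -2.6, -3.2]
width: 8.2
```

```bash
cat > g.py <<'E'
import sys
from h import *
t=sys.argv[1];s=ctrl.read_state();print(s["eef_pos"],s["force"],s["width"],s["tool_rot"])
n="wrist";c=ci(n);im,d=ctrl.get_image(n);cv2.imwrite(f"pics/w_{t}.png",im[:,:,::-1])
im,d=ctrl.get_image("scene");cv2.imwrite(f"pics/s_{t}.png",cv2.resize(im[160:290,230:430],None,fx=4,fy=4,interpolation=2)[:,:,::-1])
E
python3 g.py k
```

```text
[589.87626766  54.2789181   74.34750271] [-4.32322984 -2.5783768  -3.18741467] 8.200331463139847 [3.14046964 0.00453908 1.59267452]
```

View pics/w_k.png

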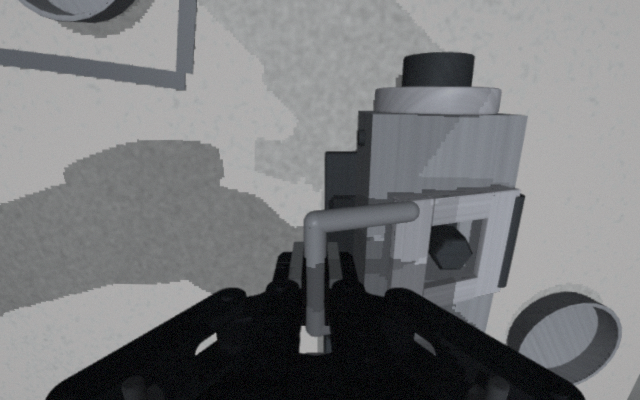

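View pics/s_k.png

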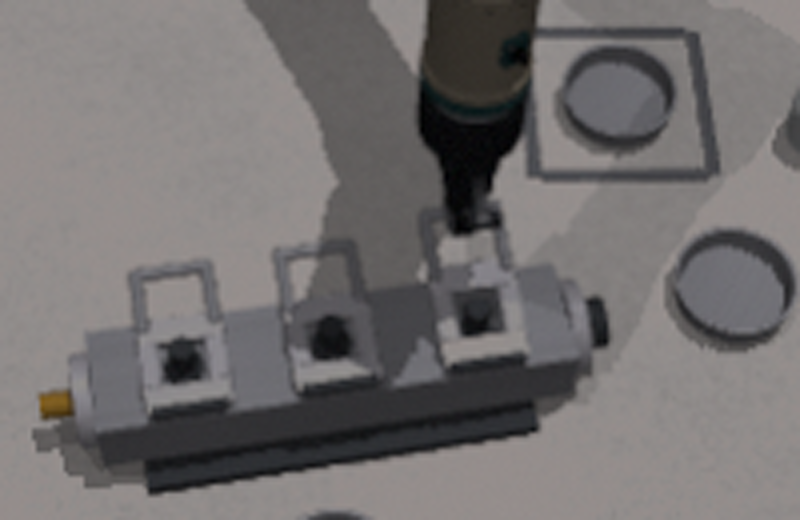

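Emit:
step_arm([
  [[0, 2.0, 0, 5.5, 0, 0, 0], [0, 2.2, 0, 5.3, 0, 0, 0], [0, 2.5, 0, 5.2, 0, 0, 0], [0, 2.7, 0.2, 5.1, 0, 0, 0], [0, 3.0, 0, 5.0, 0, 0, 0], [0, 3.2, 0.2, 4.8, 0, 0, 0], [0, 3.5, 0, 4.6, 0, 0, 0], [0, 3.7, 0.2, 4.5, 0, 0, 0]],
])

```text
clock: 18.48
eef_pos: [610.9, 54.8, 114.5]
tool_rot: [-3.139, 0.004, 1.593]
force: [-8.8, -1.4, 1.0]
width: 7.9
```

Emit:
step_arm([
  [[0, 3.9, 0, 4.3, 0, 0, 0], [0, 4.1, 0.2, 4.1, 0, 0, 0], [0, 4.3, 0, 3.9, 0, 0, 0], [0, 4.5, 0.2, 3.6, 0, 0, 0], [0, 4.7, 0.2, 3.4, 0, 0, 0], [0, 4.9, 0.2, 3.2, 0, 0, 0], [0, 0, 0, 0, 0, 0, 0], [0, 0, 0, 0, 0, 0, 0]],
])

```text
clock: 19.15
eef_pos: [637.8, 55.5, 139.6]
tool_rot: [-3.141, 0.003, 1.592]
force: [-14.9, -1.3, 18.4]
width: 7.8
```

```bash
python3 g.py l
```

```text
[637.83313355  55.53366006 139.55558698] [-14.88085144  -1.30496297  18.37874933] 7.82369934178391 [-3.14088592e+00  2.63159701e-03  1.59249673e+00]
```

View pics/w_l.png

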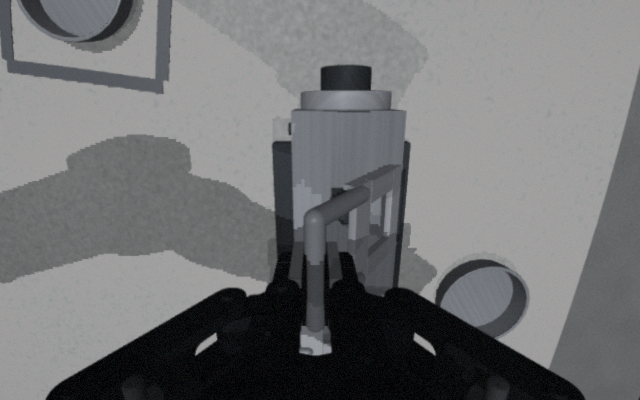

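View pics/s_l.png

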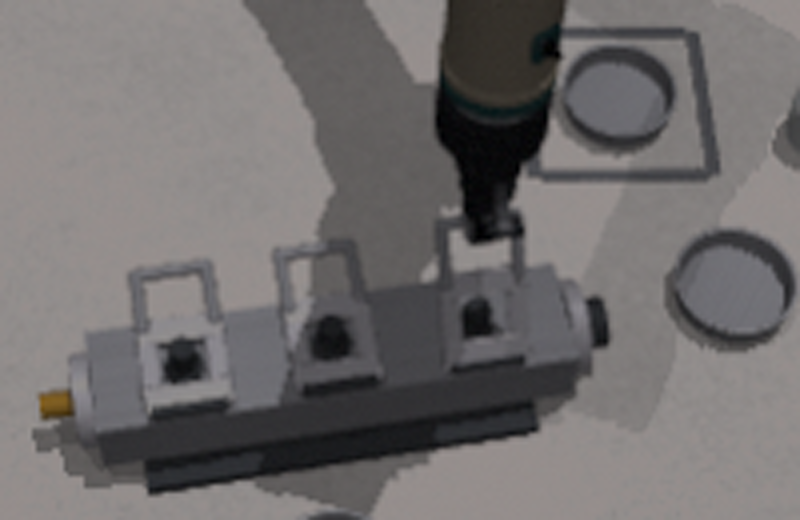

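Emit:
step_arm([
  [[0, -0.7, 0, 1.0, 0, 0, 0], [0, -0.3, 0, 0.5, 0, 0, 0], [0, 0, 0, 0, 0, 0, 0], [0, 0, 0, 0, 0, 0, 0]],
])

```text
clock: 19.58
eef_pos: [638.1, 55.5, 139.8]
tool_rot: [3.14, 0.004, 1.592]
force: [-7.0, -0.4, 7.1]
width: 7.8
```

```bash
python3 g.py m
python3 - <<'E'
from h import *
im,d=ctrl.get_image("scene");q=cloud("scene",d)
for y in(54,-54,-162):
    b=(q[...,2]>75)&(q[...,0]>560)&(q[...,0]<720)&(abs(abs(q[...,1]-y)-26)<5);k=q[b]
    o=k[np.argsort(k[:,0])];
    print(y,len(o),o[::max(1,len(o)//10)].round(0).tolist())
im2,d2=ctrl.get_image("top");cv2.imwrite("pics/top_m.png",im2[:,:,::-1]);p=cloud("top",d2)
for h in((54,"l"),(-54,"m"),(-162,"r")):
  for n,a in(("scene",q),("top",p)):
    m=(a[...,2]>88)&(a[...,2]<112)&(np.hypot(a[...,0]-665,a[...,1]-h[0])<14);k=a[m];print(h,n,m.sum(),np.median(k,0).round(1) if len(k) else 0)
for n,a in(("scene",q),("top",p)):
    m=(a[...,2]>14)&(a[...,2]<28)&(np.hypot(a[...,0]-428,a[...,1]-227)<65);k=a[m];print(n,((k.min(0)+k.max(0))/2).round(1),(k.max(0)-k.min(0)).round())
E
```

```text
[638.09699969  55.51532473 139.82348886] [-7.0320673  -0.35847425  7.11246159] 7.756157148016507 [3.13983745 0.00388769 1.59248439]
54 1190 [[561.0, 81.0, 611.0], [604.0, 80.0, 589.0], [628.0, 29.0, 560.0], [646.0, 83.0, 561.0], [656.0, 28.0, 335.0], [660.0, 24.0, 474.0], [663.0, 83.0, 313.0], [666.0, 31.0, 527.0], [670.0, 33.0, 517.0], [683.0, 77.0, 111.0]]
-54 241 [[585.0, -32.0, 84.0], [596.0, -24.0, 82.0], [611.0, -81.0, 86.0], [627.0, -26.0, 87.0], [637.0, -30.0, 82.0], [647.0, -26.0, 87.0], [660.0, -75.0, 85.0], [671.0, -77.0, 82.0], [683.0, -82.0, 80.0], [694.0, -77.0, 81.0], [706.0, -26.0, 77.0]]
-162 230 [[586.0, -191.0, 77.0], [601.0, -140.0, 84.0], [617.0, -190.0, 88.0], [632.0, -138.0, 83.0], [643.0, -193.0, 79.0], [655.0, -190.0, 83.0], [668.0, -183.0, 80.0], [680.0, -192.0, 85.0], [689.0, -132.0, 80.0], [702.0, -136.0, 88.0]]
(54, 'l') scene 36 [663.1  53.8  92.2]
(54, 'l') top 0 0
(-54, 'm') scene 46 [669.9 -53.6  99.4]
(-54, 'm') top 37 [662.5 -54.2 100.9]
(-162, 'r') scene 39 [ 670.8 -163.1   99.2]
(-162, 'r') top 38 [ 665.6 -162.6   99.9]
scene [430.8 225.9  20.9] [102.  99.  13.]
top [429.  221.9  21.4] [98. 83. 13.]
```

View pics/top_m.png

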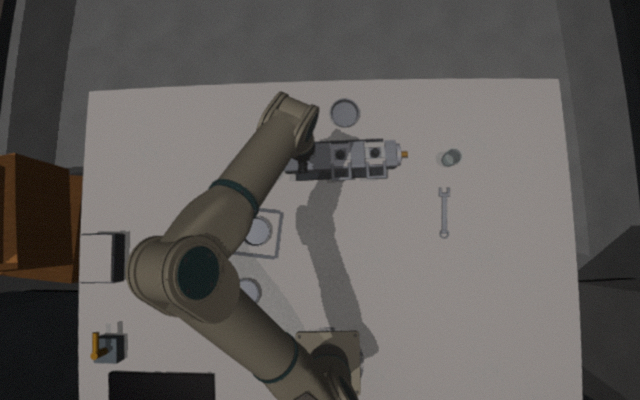

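View pics/w_m.png

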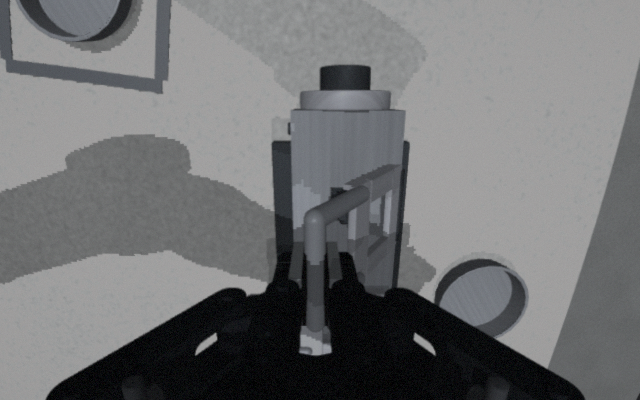

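```bash
python3 -c "
from cell import ctrl
print(ctrl.finish_job())"
```

```text
the job is handed in; nothing more can be done
None
```

The job is done and handed in at about 20 s, with the gripper still holding the left guard open at about 58°.

- **Dish:** I pushed the right-hand dish along the bench from inside its wall into the taped square. My measurements put it within about 3 mm of the centre: top view (429, 228), scene view (430.5, 225.6), square centre (427.5, 227.5). In the last top view the arm hid part of it; the scene view still agreed.
- **Bolt:** the left bolt was the first one I tapped, and it sank 7 mm to its stop. Its head went from 101 mm to 94 mm above the bench in the top view, and from 99.7 to 93 mm in the scene view. The other two heads read 99–101 mm, unchanged, so I did not tap them.
- **Left guard:** the angle comes from how far the gripper moved (100 mm up, 53 mm away). One point on the plate gave about 61°. After I eased the hold, about 10 N remained on the tool.
- **Left alone:** the other two guards stayed shut. The spanner and beaker look unmoved in the last top view. The jar was hidden in the last pictures, but it was clearly standing in place just after the dish push and the arm did not go near it.

**Mismatch with the description:** the fingertips turned out to be about 22 mm behind the reported TCP, not 8 mm ahead of it. Because of this, my first push passed over the dish without touching it. I then found the true offset by touching the bench lightly (about 16 N) and used that for the rest. The gripper also read 7.8 mm on the 10 mm bar, but the pictures show the bar between the pads.

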